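Walk the tall thinner tin onto its taped stand

TASK

The tall rectangular tin on the shop counter is full and must not be lifted clear: walk it forward, away from the robot, onto the stand marked with masking tape, in two swings. First tip it onto the bottom edge of its plain end and, pivoting on that end, swing the raised cap end forward into its place on the stand; then tip it over onto the edge of its cap end and, pivoting there, swing the raised plain end into its place beside it. Leave it standing upright and at rest, square with the tape and inside it.

Things in the scene. Friction and masses are not known exactly. Their poses are not given: they have to be found in the camera images.
- tin: the only tall flat tin (its neighbours: a half-height tin, a round can, a carton). Metal, 50 mm thick (its x, facing the stand), 130 wide (y), 166 tall (z), 0.6 to 1 kg, loose. Black screw cap, 32 mm across, 14 high, on top, 42 mm towards +y (left): the cap end; -y: the plain end. Origin: centre of the underside. Grip it from above across the 50 mm, mid-width, pads at most 50 mm below the top.
- tin_cap_foot (a point): middle of the bottom edge of the tin's cap end: 65 mm from the tin's origin along its +y, at the underside
- tin_plain_foot (a point): middle of the bottom edge of the tin's plain end: 65 mm from the tin's origin along its -y, at the underside
- stand: rectangle of flat cream masking tape 12 mm wide, 90 mm (its x) by 170 mm (y) clear inside. Origin: its centre, on the counter; x forward, away from the robot (within 20 degrees), y left. The tin starts 55 to 75 mm behind its centre and 10 to 24 mm left of it, turned at most 7 degrees; two swings of about 30 degrees bring it forward and right by that much. At the end the tin's axes lie along these.
Things that resemble listed ones, but are neither listed nor needed, are in the scene too. What is shaped like the tin but purple or red is not meant.

How it is judged:
On the way, in this order (a step that is already met when the one before it is completed fails the run):
1. tipped on the plain end (plain foot under 10 mm high, within 30 mm of its start; cap foot over 12 mm up), cap foot swung forward to within 30 mm of the stand's y axis, or past it (height (world z) of tin_plain_foot below 0.01 m and height (world z) of tin_cap_foot above 0.012 m and distance of tin_plain_foot from where it was at the start of the episode below 0.03 m and x of tin_cap_foot in the frame of stand above -0.03 m), for 0.1 s.
2. tipped on the cap end (cap foot under 10 mm high, plain foot over 12 mm up), both feet forward to within 30 mm of the stand's y axis, or past it (height (world z) of tin_cap_foot below 0.01 m and height (world z) of tin_plain_foot above 0.012 m and x of each of tin_cap_foot, tin_plain_foot in the frame of stand above -0.03 m), for 0.1 s.
At the end, for the whole second after the job is handed in: The tall tin stands upright (within 3 degrees) and at rest on the counter, its middle within 20 mm of the stand's centre both along and across the stand, turned no more than 11 degrees from the stand, so that it is inside the tape (x of tin in the frame of stand between -0.02 and 0.02 m and y of tin in the frame of stand between -0.02 and 0.02 m and height (world z) of tin below 0.005 m and angle between the y axis of tin and the y axis of stand, either way round below 0.19 rad and angle between tin's own z axis and vertical below 0.05 rad and linear speed of tin below 0.02 m/s and angular speed of tin below 0.1 rad/s); the robot touches nothing.
It fails at once if the tin is lifted clear of the counter (both feet more than 15 mm up) (height (world z) of each of tin_cap_foot, tin_plain_foot above 0.015 m).
It fails at once if the tin is tipped over (more than 45 degrees) (angle between tin's own z axis and vertical above 0.785 rad).
It also fails if it takes over 38 s, if anything falls off the work surface, if the arm or the gripper's body presses on something with over 40 N, if the wrist force passes 120 N, or if a joint passes its speed limit or range.

ROBOT

A 6-joint arm with a two-finger parallel gripper is mounted at the origin on the work surface. World frame = base frame: x ahead of the robot, y to its left, z up, the work surface at z = 0. Lengths are in m, angles in rad, forces in N, time in s.
With the tool pointing down it reaches from about 0.425 to 0.95 m from the base axis. Payload 3.5 kg.
Tool frame: the origin (TCP) lies between the finger pads; the fingertips stand 17 mm ahead of it and the grasp point (between the pads) lies 2 mm behind it; z points along the fingers, y is the direction in which the jaws open and shut (so a half turn about z gives the same grasp; the last joint's range is limited). The gripper opens to 85 mm and grips with 20 to 120 N. Pads are 22 mm wide; open, the fingers measure 114 mm over their backs; the gripper's body (76 mm by 85 mm) begins 54 mm behind the grasp point. The pads swing forward as they close: fully open they stand 13 mm farther back than shut.
Start: joints at [0.955, 0.286, 1.577, -0, 1.279, -0.15], TCP at [0.303, 0.603, 0.248] pointing down, gripper open.
Joint ranges: [-2.77, 2.77], [-0.9, 2.22], [0.21, 2.48], [-1.53, 4.67], [0.24, 2.81], [-2.84, 2.84]. Speed limits (rad/s): [2.79, 2.79, 3.14, 3.14, 3.14, 3.14].

INTERFACE

Orientations are given as a rotation vector (axis times angle).
In Python, from plant import movep, movel, move_j, set_gripper, hold, inverse_kinematics, camera, camera_model, Unreachable, job_done, get_time_s, get_joint_positions, get_qd, get_tau, get_tool_pos, get_tool_rot, get_wrist_force, get_moment, get_width gives the robot as it stands. Calls block until the motion is done:
- movep(position, orientation): joint-space move of the TCP to a pose.
- movel(position, max_speed=0.15, orientation=None, threshold=None): straight line of the TCP; orientation=None keeps the orientation; max_speed is the mean speed in m/s. With threshold (N) it stops when the force on the tool has changed by that much, and returns True; else False.
- move_j(angles): joint-space move.
- set_gripper(opening, grip_force=None): finger opening in m; grip_force is the grip in N (None keeps the last); returns when the fingers have stopped.
- hold(seconds).
- inverse_kinematics(position, orientation): joint angles nearest the present ones, or None.
- camera(name): name is "side" or "top"; returns the picture (480x640x3 uint8, blue, green, red); there is no depth.
- camera_model(name): a dict with "fx", "fy", "cx", "cy" (pixels), "k1" (the pictures are not rectified: a ray, as slopes to the right and down, at radius r is drawn at 1 + k1 r^2 times it, then the intrinsics apply), "extrinsics" (4x4, takes a point from camera to world coordinates). Camera axes: x right, y down, z forward; pixel columns grow to the right and rows downward; lengths in m; the calibration is good to about 2 mm. A picture is of the moment at which its call begins. camera_model takes no time and is no camera call.
A pose or a line that the arm cannot do raises Unreachable and nothing moves.
- job_done(): hands the job in, once; it reports no verdict.
Readings, each from a call of its own:
- get_time_s(): time.
- get_joint_positions(): joint angles.
- get_qd(): joint speeds.
- get_tau(): joint torques, N m.
- get_tool_pos(): TCP position.
- get_tool_rot(): TCP orientation.
- get_wrist_force(): force on the tool from outside, world axes, zero at the start.
- get_moment(): the same for the moment, N m.
- get_width(): finger opening in m.
Only numpy, scipy, OpenCV 4.12 (cv2) and the standard library are available. Lean on these libraries where they do the work, as an engineer would, in place of code of your own. Each camera call takes 0.05 s, during which the arm holds its last target. There are 200 camera calls.

## Working session

There is one attempt and no reset: what is moved stays moved. The work goes in short steps, each a Python script; the robot and the scene stay as the last script left them, time stands still between calls to the robot, and variables do not carry over. Pictures are saved under pics/ and viewed, about 8 in all and at most 12, crops included, and the job is handed in when it is done.

```bash
mkdir -p pics; ls
python3 - <<'E'
from plant import *
import cv2, numpy as np
for n in("top","side"):
    cv2.imwrite(f"pics/{n}0.png",camera(n)); m=camera_model(n); print(n,{k:np.round(v,4).tolist() for k,v in m.items()})
print(get_tool_rot(),get_time_s())
E
```

```text
pics
top {'fx': 505.1163, 'fy': 505.1163, 'cx': 317.5369, 'cy': 242.4125, 'k1': -0.0178, 'extrinsics': [[0.0174, -0.9919, 0.1258, 0.3791], [-0.9996, -0.0146, 0.023, 0.0104], [-0.021, -0.1262, -0.9918, 0.8904], [0.0, 0.0, 0.0, 1.0]]}
side {'fx': 494.7049, 'fy': 494.7049, 'cx': 317.602, 'cy': 237.4189, 'k1': -0.0099, 'extrinsics': [[0.9707, 0.1819, -0.1571, 0.6149], [0.2403, -0.7447, 0.6227, -0.4719], [-0.0037, -0.6422, -0.7665, 0.6625], [0.0, 0.0, 0.0, 1.0]]}
[-0.72491807 -3.05596469  0.00312581] 0.1
```

View pics/top0.png

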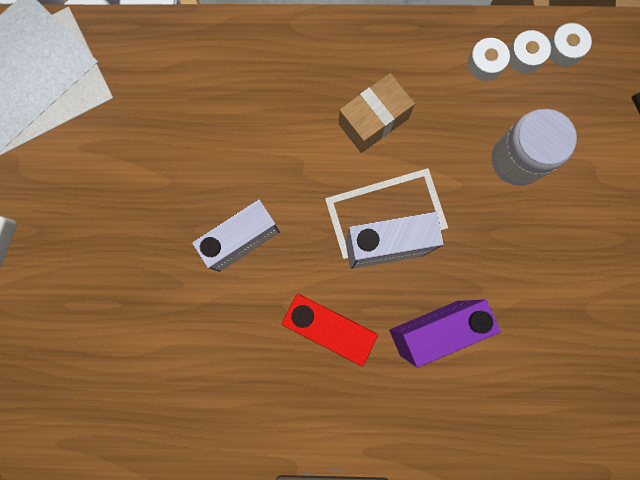

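View pics/side0.png

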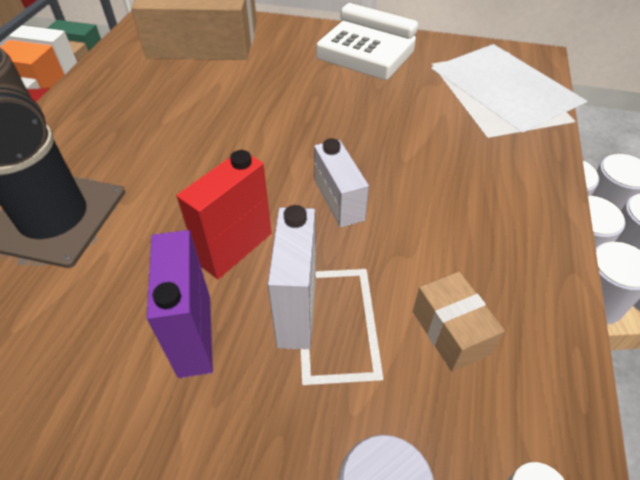

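The top view shows two silver flat tins, at (235,235) and at (395,240). Red at (330,330) and purple at (445,333) are excluded. The one at (395,240) stands directly behind the tape (327–447, 170–258), and in the side view at (295,280) it is twice as tall as the half-height one at (340,180). That makes it the tin. I'll confirm with enlarged crops.

Run:
```python
import cv2, numpy as np
a=cv2.imread("pics/top0.png")[160:280,315:455]; b=cv2.imread("pics/side0.png")[190:390,260:390]
a=cv2.resize(a,None,fx=5,fy=5,interpolation=cv2.INTER_CUBIC)
b=cv2.resize(b,None,fx=3,fy=3,interpolation=cv2.INTER_CUBIC)
cv2.imwrite("pics/ct.png",a); cv2.imwrite("pics/cs.png",b); print(a.shape,b.shape)
```

```text
(600, 700, 3) (600, 390, 3)
```

View pics/ct.png

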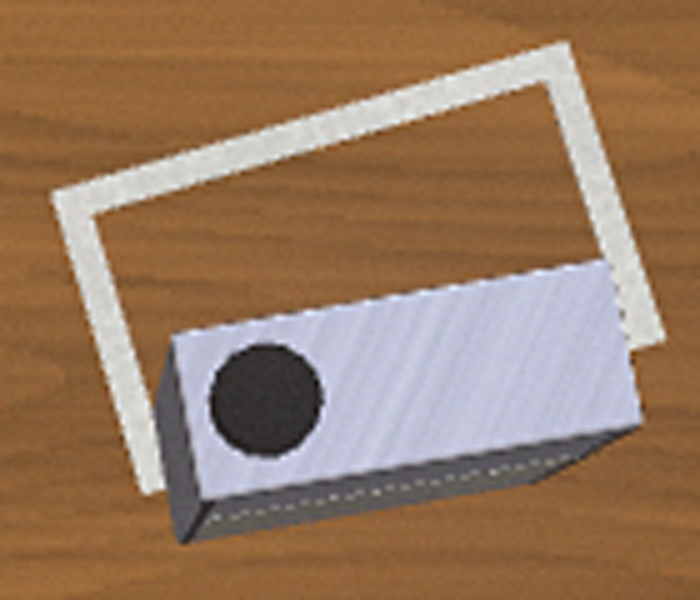

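View pics/cs.png

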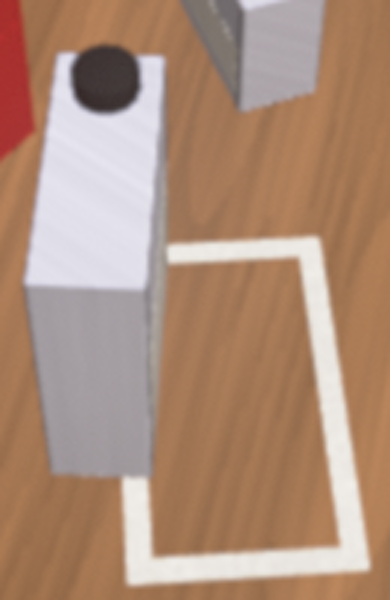

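The crops confirm it: the tall silver tin has its black cap at the left end, with its top-face corners in the crop at (175,337), (608,262), (640,425) and (204,498). The tape's outer corners are at (53,190), (568,42), (665,342) and (143,495). Next I fit both poses using both cameras.

```bash
cat > h.py <<'E'
from plant import *
import cv2, numpy as np
from scipy.optimize import least_squares
from scipy.spatial.transform import Rotation as R
def proj(n,p):
    m=camera_model(n); E=np.array(m["extrinsics"]); c=(np.atleast_2d(p)-E[:3,3])@E[:3,:3]
    s=c[:,:2]/c[:,2:]; s=s*(1+m["k1"]*(s**2).sum(1,keepdims=True))
    return s*[m["fx"],m["fy"]]+[m["cx"],m["cy"]]
def fit(obs,g):
    """obs: {cam: [(local xyz, pixel)...]} -> x,y,yaw of an upright thing on the counter"""
    def f(v):
        r=R.from_euler("z",v[2])
        return np.concatenate([(proj(n,r.apply([o[0] for o in l])+[v[0],v[1],0])-[o[1] for o in l]).ravel() for n,l in obs.items()])
    s=least_squares(f,g,loss="soft_l1"); return s.x,f(s.x)
def crop(u,v,s,x0,y0): return (x0+(u+.5)/s-.5,y0+(v+.5)/s-.5)
E
cat > est.py <<'E'
from h import *
T=lambda u,v:crop(u,v,5,315,160); S=lambda u,v:crop(u,v,3,260,190)
a,b,h=.025,.065,.166
tin={"top":[((a,b,h),T(175,337)),((a,-b,h),T(608,262)),((-a,-b,h),T(640,425)),((-a,b,h),T(204,498)),((-a,b,0),T(184,543)),((-a,-b,0),T(530,484))],
"side":[((-a,-b,h),S(24,286)),((a,-b,h),S(146,290)),((a,b,h),S(165,57)),((-a,b,h),S(57,53)),((-a,-b,0),S(52,474)),((a,-b,0),S(150,475))]}
A,B=.057,.097; c,d=.045,.085
st={"top":[((A,B,0),T(53,190)),((A,-B,0),T(568,42)),((-A,-B,0),T(665,342)),((-A,B,0),T(143,495)),((c,d,0),T(93,213)),((c,-d,0),T(549,80))],
"side":[((A,B,0),S(320,237)),((A,-B,0),S(370,568)),((-A,-B,0),S(130,584)),((c,d,0),S(300,258)),((c,-d,0),S(340,547)),((-c,-d,0),S(153,558))]}
res={}
for n,o in(("tin",tin),("stand",st)):
    for k in({**o},{"top":o["top"]},{"side":o["side"]}):
        x,r=fit(k,[.5,-.05,.2]); print(n,np.round(x,4),"max res px",abs(r).max().round(2))
        res.setdefault(n,x)
t,s=res["tin"],res["stand"]
print("tin in stand",R.from_euler("z",-s[2]).apply([*(t-s)[:2],0])[:2],np.degrees(t[2]-s[2]))
np.savez("poses.npz",**res)
P=t[:2]-.065*np.array([-np.sin(t[2]),np.cos(t[2])]); C=s[:2]+.065*np.array([-np.sin(s[2]),np.cos(s[2])])
v=C-P; print("P->C",np.hypot(*v),"yaw mid deg",np.degrees(np.arctan2(-v[0],v[1])))
E
python3 est.py
```

```text
tin [ 0.4836 -0.0862  0.1874] max res px 1.97
tin [ 0.4827 -0.0859  0.1845] max res px 1.77
tin [ 0.4842 -0.0867  0.1882] max res px 2.27
stand [ 0.5479 -0.0901  0.3027] max res px 1.06
stand [ 0.5474 -0.0906  0.2992] max res px 0.44
stand [ 0.5483 -0.0896  0.3041] max res px 0.84
tin in stand [-0.06024346  0.02286204] -6.600771956483039
P->C 0.12637941900988056 yaw mid deg -15.058023231882355
```

Both cameras agree within about 1 mm, and the starting offset (-60, +23 mm, -6.6°) fits the description. Next I plan all the waypoints, check IK, approach and grip.

```bash
cat >> h.py <<'E'
def ey(w): return np.array([-np.sin(w),np.cos(w),0])
def tinpose(foot,side,w,t):
    """foot: pivot foot on the counter; side +1 cap, -1 plain; yaw w, tilt t>=0 about that edge -> R, origin"""
    r=R.from_euler("z",w)*R.from_euler("x",-side*t)
    return r,np.array([*foot[:2],0])-r.apply([0,side*.065,0])
def tcp(r,o,zt=.138,flip=1):
    M=np.array([[0,flip,0],[flip,0,0],[0,0,-1.]]) .T # tool x=flip*tin y, tool y=flip*tin x, z down
    return o+r.apply([0,0,zt]),(r*R.from_matrix(M)).as_rotvec()
def arc(foot,side,w0,w1,t0,t1,n,speed=.06,flip=1,dry=False):
    for k in range(1,n+1):
        f=k/n; p,q=tcp(*tinpose(foot,side,w0+f*(w1-w0),t0+f*(t1-t0)),flip=flip)
        if dry: print(np.round(p,3),None if (j:=inverse_kinematics(p,q)) is None else np.round(j,2))
        else: movel(p,speed,orientation=q)
Z=np.load("poses.npz"); tin,st=Z["tin"],Z["stand"]
P=np.array([*tin[:2],0])-.065*ey(tin[2]); v=np.array([*st[:2],0])+.065*ey(st[2])-P
WM=np.arctan2(-v[0],v[1]); TILT=np.radians(12); C=P+.13*ey(WM)
E
python3 - <<'E'
from h import *
for fl in(1,-1):
    print("flip",fl)
    arc(P,-1,tin[2],tin[2],0,TILT,1,flip=fl,dry=True)
    arc(P,-1,tin[2],WM,TILT,TILT,2,flip=fl,dry=True)
    arc(C,1,WM,st[2],TILT,TILT,2,flip=fl,dry=True)
E
```

```text
flip 1
[ 0.489 -0.116  0.148] [-0.51  0.07  2.03  0.17  1.18 -0.77]
[ 0.497 -0.115  0.148] [-0.51  0.06  2.04  0.2   1.15 -0.57]
[ 0.505 -0.116  0.148] [-0.52  0.06  2.04  0.23  1.11 -0.36]
[ 0.53  -0.059  0.148] [-0.21  0.08  2.02 -0.24  1.01 -0.11]
[ 0.54  -0.058  0.148] [-0.22  0.07  2.03 -0.22  0.95 -0.4 ]
flip -1
[ 0.489 -0.116  0.148] [-0.51  0.07  2.03  0.17  1.18  2.37]
[ 0.497 -0.115  0.148] [-0.51  0.06  2.04  0.2   1.15  2.57]
[ 0.505 -0.116  0.148] [-0.52  0.06  2.04  0.23  1.11  2.78]
[ 0.53  -0.059  0.148] None
[ 0.54  -0.058  0.148] [-0.22  0.07  2.03 -0.22  0.95  2.75]
```

Run:
```python
from h import *
r,o=R.from_euler("z",tin[2]),np.array([*tin[:2],0])
p,q=tcp(r,o,.25); movep(p,q); 
p,q=tcp(r,o); print("contact",movel(p,.12,threshold=8))
print(get_tool_pos()-p,get_time_s())
set_gripper(0.03,grip_force=80)
print(get_width(),get_wrist_force(),get_time_s(),get_tool_pos()-p)
a=camera("top")[130:330,240:500]; b=camera("side")[150:400,180:420]
f=lambda i:cv2.resize(i,(400,int(400*i.shape[0]/i.shape[1])))
a,b=f(a),f(b); H=max(len(a),len(b)); pad=lambda i:cv2.copyMakeBorder(i,0,H-len(i),0,0,0)
cv2.imwrite("pics/g.png",np.hstack([pad(a),pad(b)]))
```

```text
contact False
[ 0.00064527 -0.00021867  0.00088229] 3.7083
0.04874289598881874 [-1.65989972 -0.09152378  3.72881741] 4.1333 [ 0.00041646 -0.00037262  0.00092268]
```

View pics/g.png

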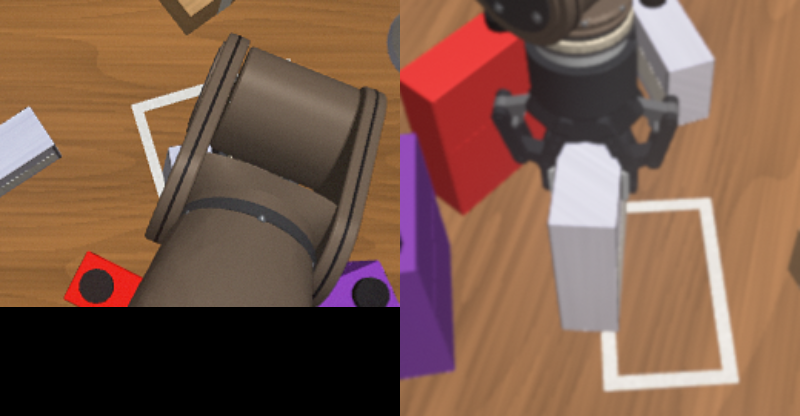

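The grip is good: width is 48.7 mm and the pads sit across the tin mid-width, at about (590,190) in the right panel. Swing 1, staying tilted to check it.

Run:
```python
from h import *
arc(P,-1,tin[2],tin[2],0,TILT,2); print("tilted",get_wrist_force().round(1),get_time_s())
arc(P,-1,tin[2],WM,TILT,TILT,3); hold(.3)
p,q=tcp(*tinpose(P,-1,WM,TILT)); print("swung",get_wrist_force().round(1),get_moment().round(2),(get_tool_pos()-p).round(4),get_time_s(),get_width())
i=camera("side")[180:400,200:420]; i=cv2.resize(i,(600,600),interpolation=cv2.INTER_CUBIC); cv2.imwrite("pics/s1.png",i)
```

```text
tilted [-0.1  0.5  2. ] 5.0667
swung [-0.4  2.3  4.8] [ 0.11  0.21 -0.  ] [-0.0002  0.0002  0.    ] 6.2667 0.04930570209893729
```

View pics/s1.png

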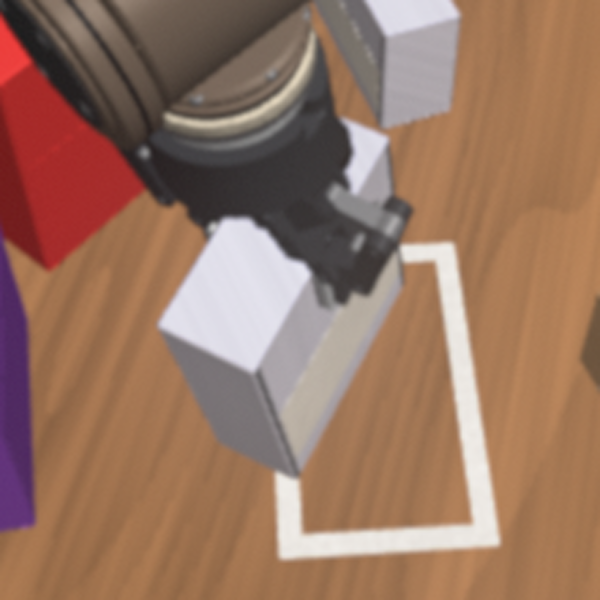

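The tin is swung and tilted. I'll check the tilt quantitatively from the corners seen: plain-end top (255,372) and (160,325), plain-end bottom (297,475) and (218,437), cap-end front top (388,140) and bottom (402,290).

```bash
cat >> h.py <<'E'
def fit6(obs,r0,o0):
    """full pose fit from several cameras; returns R, origin, residuals"""
    def f(v):
        r=R.from_rotvec(v[:3])
        return np.concatenate([(proj(n,r.apply([o[0] for o in l])+v[3:])-[o[1] for o in l]).ravel() for n,l in obs.items()])
    s=least_squares(f,[*r0.as_rotvec(),*o0],loss="soft_l1",x_scale=[1,1,1,.1,.1,.1]); return R.from_rotvec(s.x[:3]),s.x[3:],f(s.x)
E
python3 - <<'E'
from h import *
s=600/220; S=lambda u,v:crop(u,v,s,200,180); a,b,h=.025,.065,.166
obs={"side":[((a,-b,h),S(255,372)),((-a,-b,h),S(160,325)),((a,-b,0),S(297,475)),((-a,-b,0),S(218,437)),((a,b,h),S(388,140)),((a,b,0),S(402,290))]}
r0,o0=tinpose(P,-1,WM,TILT); r,o,e=fit6(obs,r0,o0)
print("expected-obs px",np.round(proj("side",r0.apply([x[0] for x in obs["side"]])+o0)-[x[1] for x in obs["side"]],1).tolist())
cf,pf=o+r.apply([0,.065,0]),o-r.apply([0,.065,0])
print("cap",cf.round(3),"plain",pf.round(3),"P",P.round(3),"euler",np.degrees(r.as_euler("zyx")).round(1),np.degrees(WM),"res",abs(e).max())
print("cap x stand",R.from_euler("z",-st[2]).apply(cf-[*st[:2],0]))
E
```

```text
expected-obs px [[-2.5, 0.7], [-3.6, 0.4], [-0.6, 2.8], [-0.9, 1.8], [-0.6, -1.9], [1.0, -3.2]]
cap [ 0.526 -0.015  0.007] plain [ 0.492 -0.137 -0.02 ] P [ 0.496 -0.15   0.   ] euler [-14.8  -2.5  11.4] -15.058023231882355 res 2.639574177707459
cap x stand [0.00118894 0.07877357 0.00658744]
```

The tilt is about 11.4°, which puts the cap foot about 26 mm above the plain foot. The positive wrist force shows the plain end bearing on the counter, and cap x is about 0 in the stand frame. Step 1 is met with margin. Now I lower it and do swing 2.

Run:
```python
from h import *
arc(P,-1,WM,WM,TILT,0,2); print("down",get_wrist_force().round(1),get_time_s())
arc(C,1,WM,WM,0,TILT,2); print("tilted",get_wrist_force().round(1),get_time_s())
arc(C,1,WM,st[2],TILT,TILT,3); hold(.4)
p,q=tcp(*tinpose(C,1,st[2],TILT)); print("swung",get_wrist_force().round(1),get_moment().round(2),(get_tool_pos()-p).round(4),get_time_s(),get_width())
i=camera("side")[180:400,200:420]; i=cv2.resize(i,(600,600),interpolation=cv2.INTER_CUBIC); cv2.imwrite("pics/s2.png",i)
```

```text
down [-1.9 -1.4  8. ] 7.15
tilted [-2.9 -0.7  7.1] 7.9833
swung [ 0.9 -0.5  5.4] [ 0.26 -0.06  0.1 ] [ 0.0008 -0.001   0.0008] 9.4083 0.04911577238230696
```

View pics/s2.png

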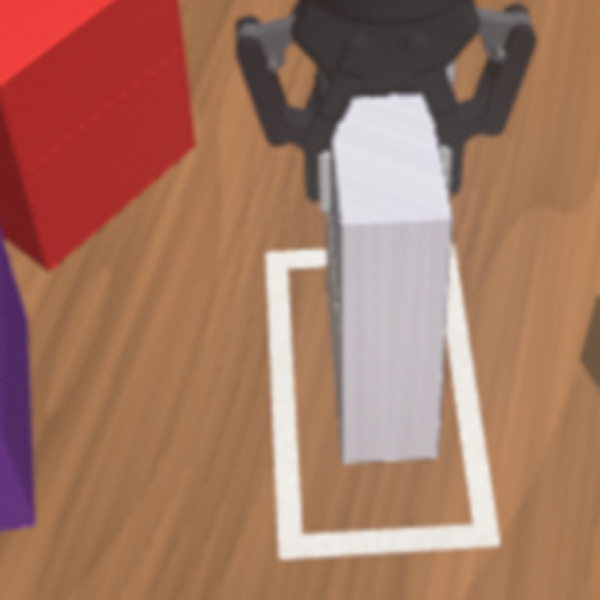

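The tin is over the stand with its plain end raised, bottom corners at (345,462) and (438,458), top corners at (342,223) and (450,217). A quick numeric check before lowering.

Run:
```python
from h import *
s=600/220; S=lambda u,v:crop(u,v,s,200,180); a,b,h=.025,.065,.166
X=[(-a,-b,0),(a,-b,0),(-a,-b,h),(a,-b,h)]; U=np.array([S(345,462),S(438,458),S(342,223),S(450,217)])
def f(v):  # cap foot x,y on counter, yaw, tilt
    r,o=tinpose(v[:2],1,v[2],v[3]); return (proj("side",r.apply(X)+o)-U).ravel()
v=least_squares(f,[*C[:2],st[2],TILT]).x
print(np.round(v,4),C,st[2],"tilt",np.degrees(v[3]),"rise mm",130*np.sin(v[3]),"res",abs(f(v)).max())
r,o=tinpose(v[:2],1,v[2],0); print("would land in stand frame",R.from_euler("z",-st[2]).apply(o-[*st[:2],0]).round(4))
```

```text
[ 0.5293 -0.0231  0.312   0.1962] [ 0.52948103 -0.02456144  0.        ] 0.30265362082657693 tilt 11.24067022597802 rise mm 25.340979688621236 res 1.0688696915050855
would land in stand frame [0.0028 0.0045 0.    ]
```

The tilt is 11.2°, the plain foot is about 25 mm up, and the predicted landing is (+3, +5) mm. I lower it, release and retreat.

Run:
```python
from h import *
arc(C,1,st[2],st[2],TILT,0,3,speed=.04); hold(.3); print("down",get_wrist_force().round(1),get_moment().round(2),get_time_s())
set_gripper(.07); hold(.2); set_gripper(.085); hold(.2)
p,q=tcp(*tinpose(C,1,st[2],0),zt=.26); movel(p,.08); print(get_wrist_force().round(1),get_time_s())
move_j([.955,.286,1.577,0,1.279,-.15]); hold(.3); print(get_time_s())
for n,(y,x) in(("top",(160,315)),("side",(180,230))):
    i=camera(n); cv2.imwrite(f"pics/{n}1.png",i)
    globals()[n]=cv2.resize(i[y:y+(120 if n=="top" else 220),x:x+(140 if n=="top" else 150)],None,fx=(3 if n=="top" else 2.5),fy=(3 if n=="top" else 2.5),interpolation=cv2.INTER_CUBIC)
H=max(len(top),len(side)); pad=lambda i:cv2.copyMakeBorder(i,0,H-len(i),0,0,0)
i=np.hstack([pad(top),pad(side)]); print(i.shape); cv2.imwrite("pics/end.png",i)
```

```text
down [ 0.3 -2.   5.6] [-0.08 -0.38 -0.03] 11.0083
[-0.3  1.  -0.1] 13.725
16.6167
(550, 795, 3)
```

View pics/end.png

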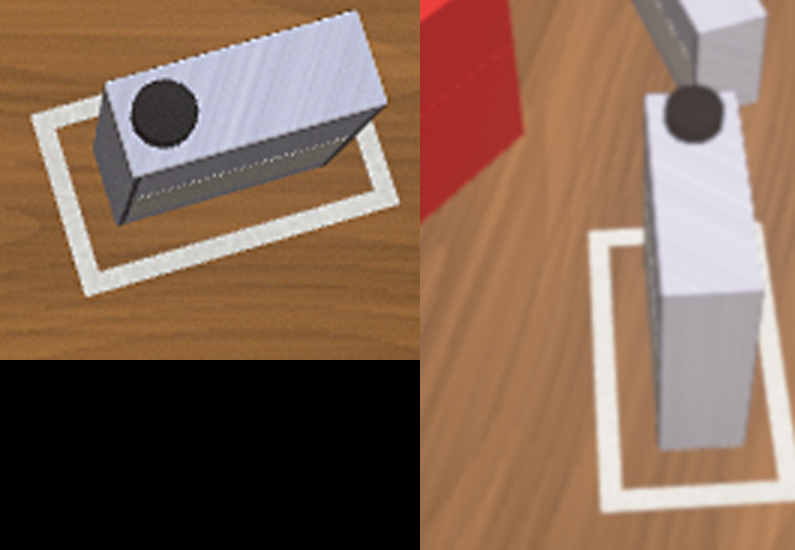

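The tin stands inside the tape with the arm clear. In the top crop its top corners are (107,83), (357,11), (387,102) and (134,178), and its rear bottom corners (121,224) and (325,163). In the side crop its bottom corners are (660,450) and (743,446). A last fit, then I hand in.

Run:
```python
from h import *
T=lambda u,v:crop(u,v,3,315,160); S=lambda u,v:crop(u-420,v,2.5,230,180); a,b,h=.025,.065,.166
obs={"top":[((a,b,h),T(107,83)),((a,-b,h),T(357,11)),((-a,-b,h),T(387,102)),((-a,b,h),T(134,178)),((-a,b,0),T(121,224)),((-a,-b,0),T(325,163))],
"side":[((-a,-b,0),S(660,450)),((a,-b,0),S(743,446)),((-a,-b,h),S(667,296)),((a,-b,h),S(763,290)),((-a,b,h),S(645,93)),((a,b,h),S(736,93))]}
x,e=fit(obs,st); print(R.from_euler("z",-st[2]).apply([*(x-st)[:2],0])[:2].round(4),np.degrees(x[2]-st[2]),abs(e).max())
r,o,e=fit6(obs,R.from_euler("z",x[2]),[*x[:2],0]); print("tilt",np.degrees(np.arccos(r.as_matrix()[2,2])),"z",o[2])
d=R.from_euler("z",-st[2]).apply([*(x-st)[:2],0])
if max(abs(d))<.013 and abs(x[2]-st[2])<.12: job_done(); print("done",get_time_s())
```

```text
[0.0026 0.002 ] 0.08314473289393029 2.3901329078565254
tilt 0.1927704374405291 z -0.0010279346396772932
the job is handed in; nothing more can be done
the job is handed in; nothing more can be done
```

I walked the tin onto the stand in two swings without lifting it clear, released it, and handed the job in at about 17 s of the 38 s allowed. I got no verdict back.

- **Swing 1 (on the plain end):** the camera fit gave a tilt of about 11.4° and the cap foot level with the stand's y axis. That single-camera fit was loose (2.6 px residual) and put the plain foot at -20 mm, which cannot be right. I relied instead on the tilt and on the wrist force, which showed the foot bearing on the counter.
- **Swing 2 (on the cap end):** the tilt was about 11.2°, with the plain foot about 25 mm up.
- **Final position:** fitting both cameras (worst residual 2.4 px) put the tin 2.6 mm forward and 2.0 mm left of the stand's centre. It was turned 0.1° from the tape, 0.2° off vertical, and about -1 mm in height.
- **Arm:** it was back at its start pose, with the wrist force near zero once the gripper was clear of the tin.

I did not measure the tin's speed; it was standing upright in the final pictures.

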